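Lever the heavy microscope up onto its prop legs

ROBOT

A 6-joint arm with a two-finger parallel gripper is mounted at the origin on the work surface. World frame = base frame: x ahead of the robot, y to its left, z up, the work surface at z = 0. Lengths are in m, angles in rad, forces in N, time in s.
With the tool pointing down it reaches from about 0.35 to 0.85 m from the base axis. Payload 8.1 kg.
Tool frame: the origin (TCP) lies between the finger pads; the fingertips stand 8 mm ahead of it and the grasp point (between the pads) lies 11 mm behind it; x points along the fingers, y is the direction in which the jaws open and shut, and the axes are right-handed (so a half turn about x gives the same grasp; the last joint's range is limited). The gripper opens to 85 mm and grips with 20 to 120 N. Pads are 22 mm wide; open, the fingers measure 114 mm over their backs; the gripper's body (76 mm by 85 mm) begins 54 mm behind the grasp point. The pads swing forward as they close: fully open they stand 13 mm farther back than shut.
Start: joints at [-1.246, 0.13, 1.488, -0, 1.523, -0.085], TCP at [0.239, -0.55, 0.239] pointing down, gripper open.
Joint ranges: [-2.96, 2.96], [-0.89, 2.26], [0.02, 2.5], [-1.34, 4.48], [0, 2.73], [-2.66, 2.66]. Speed limits (rad/s): [2.39, 2.39, 2.79, 3.14, 3.14, 3.14].

INTERFACE

Orientations are given as a unit quaternion [x, y, z, w].
In Python, from bench import bot, jaws, planner, viewer gives the robot as it stands. The module is installed in compiled form; this text tells all that it offers. Calls block until the motion is done:
- bot.move_pose(position, orientation): joint-space move of the TCP to a pose.
- bot.move_straight(position, rate=0.15, frame=None): straight line of the TCP; frame=None keeps the orientation; rate is the mean speed in m/s.
- bot.movej(angles): joint-space move.
- jaws.move_gripper(opening): opening from 0.0 (shut) to 1.0 (fully open); the grip force is fixed at half the most; returns when the fingers have stopped.
- bot.sleep(seconds).
- planner.solve_ik(position, orientation): joint angles nearest the present ones, or None.
- viewer.read_camera(name): name is "scene" or "top"; returns (picture, depth): 420x560x3 uint8, red, green, blue; 420x560 float32, m along the optical axis (not along the pixel's ray), 0 where there is no reading.
- viewer.get_calibration(name): a dict with "camera_matrix" (3x3 intrinsics, pixels), "camera_from_world" (4x4, takes a point from world to camera coordinates). Camera axes: x right, y down, z forward; pixel columns grow to the right and rows downward; lengths in m; the calibration is good to about 2 mm. A picture is of the moment at which its call begins. get_calibration takes no time and is no camera call.
A pose or a line that the arm cannot do raises bot.Unreachable and nothing moves.
- bot.sign_off(): hands the job in, once; it reports no verdict.
Readings, each from a call of its own:
- bot.current_time(): time.
- bot.current_qpos(): joint angles.
- bot.current_joint_vel(): joint speeds.
- bot.current_joint_torque(): joint torques, N m.
- bot.current_position(): TCP position.
- bot.current_tcp_rot(): TCP orientation.
- bot.current_force(): force on the tool from outside, world axes, zero at the start.
- bot.current_moment(): the same for the moment, N m.
- bot.current_grip_width(): opening from 0.0 (shut) to 1.0 (fully open).
Only numpy, scipy, OpenCV 4.12 (cv2) and the standard library are available. Lean on these libraries where they do the work, as an engineer would, in place of code of your own. Each camera call takes 0.05 s, during which the arm holds its last target. There are 200 camera calls.

TASK

The front of the heavy microscope has to stand up on its spring-loaded prop legs so the bench beneath can be wiped. Lay the steel pry bar over the fulcrum block with its tip under the base's front edge and let go of it, then press its tail down until both prop legs snap forward, and let the base down gently onto them. Draw the bar out and lay it back along its wooden rest across both strips, roughly centred; never touch the microscope with the gripper or arm, and leave everything else on the bench where it stands.

Things in the scene. Friction and masses are not known exactly. Their poses are not given: they have to be found in the camera images.
- foot: fixed rear rail of the microscope: a dark steel rod on the bench on which the whole microscope pivots. Origin on the bench under the rail's middle; x is level and points from the microscope's front edge to its rear, y runs along the rail, z up. Pivot axis parallel to y, 12 mm above the origin
- scope (a joint): tilt of the microscope about its rear rail in rad: 0 = level on its front feet, grows as the front edge rises (0.044 = on its prop legs, at most 0.15). It falls back by its own weight (5.5 to 8 kg: some 20 to 40 N at the front edge) if nothing holds it
- lip (a point): middle of the lower front edge of the microscope's dark cast base (270 x 180 x 30 mm), 280 mm before the rail (foot's -x), 24 mm above the bench when level. Feet 22 mm wide stand 30 mm behind the edge, 72 mm either side; between them it is free below. Nothing rises from the first 100 mm of the base but a lamp; behind stands the microscope, stage at 150 mm, 350 mm tall in all
- legs (a joint): rad; two spring-loaded steel prop legs (38 mm long rods) on the flanks of the base, 60 mm behind the front edge. 0 = folded back, toes on the bench. They swing forward by themselves as the edge rises; at about 13 to 14 mm of rise they snap past upright to their stop at 0.87 and then carry the base when let down (edge about 12 mm up)
- fulcrum: loose brass fulcrum block, 44 mm by 64 mm, 34 mm tall in all, with a half-round ridge (radius 10 mm) along its y axis on top, 0.6 kg. It already stands in its place, 55 to 70 mm in front of the base's front edge (ridge to edge). Origin at the centre of its underside, directly below the ridge; x along the foot's x within a few degrees
- bar: flat dark steel pry bar, 297 mm long, 20 mm wide, 8 mm thick, 0.35 kg, lying on the rest at first. Origin mid-length (centre of mass within 6 mm of it) on its underside (z = 0, top face z = +8 mm); +x towards the tip. The last 40 mm at the tip is 5 mm thick, centred on the mid-plane; the tail ends in a flat round pad 34 mm wide, 8 mm thick
- bar_tip (a point): end of the pry bar's thin tip, 150 mm from the bar's origin along +x, at mid-thickness
- bar_tail (a point): centre of the top face of the round pad at the bar's tail, 130 mm from the bar's origin along -x
- rest: fixed wooden tool rest: two strips 30 mm wide and 70 mm long, 160 mm apart (centre to centre along x), tops 24 mm above the bench, joined by a 6 mm board. The bar lies across both strips along the rest's x axis, tip towards +x, its underside 24 mm above the bench. Origin at the centre of the underside
- beaker: bystander: open glass beaker, 68 mm wide, 90 mm tall; origin at the centre of its underside
- petri: bystander: closed clear petri dish, 90 mm wide, 15 mm tall; origin under its centre
- amber_a: bystander: brown glass bottle, 60 mm wide, about 140 mm tall; origin under its centre
- amber_b: bystander: a second such brown bottle
- jar: bystander: white jar, 80 mm wide, 110 mm tall; origin under its centre
- flask: bystander: conical glass flask, 84 mm wide at its foot, 124 mm tall; origin under its centre

How it is judged:
On the way, in this order (a step that is already met when the one before it is completed fails the run):
1. the bar lies on the fulcrum block with its tip under the base's front edge, let go of (x of bar_tip in the frame of foot between -0.275 and -0.2 m and y of bar_tip in the frame of foot between -0.06 and 0.06 m and height (world z) of bar_tip below 0.024 m and contact force between bar and fulcrum above 0.5 N and contact force between the fingers and bar below 0.2 N), for 0.3 s.
2. the bar, bearing on the block, lifts the base until the prop legs have snapped forward (value of joint legs above 0.78 rad and value of joint scope above 0.042 rad and contact force between bar and fulcrum above 3 N and contact force between bar and scope above 3 N), for 0.1 s.
At the end, for the whole second after the job is handed in: The microscope rests on its snapped-forward prop legs (legs over 0.78 rad, tilt 0.03 to 0.06 rad); the bar lies still, let go of, across both strips of the rest, either way round, its middle within 50 mm along and 25 mm across of the rest's middle, within 0.25 rad of its direction (value of joint legs above 0.78 rad and value of joint scope between 0.03 and 0.06 rad and velocity of joint scope between -0.02 and 0.02 rad/s and contact force between bar and rest above 1 N and z of bar in the frame of rest between 0.019 and 0.037 m and x of bar in the frame of rest between -0.05 and 0.05 m and y of bar in the frame of rest between -0.025 and 0.025 m and angle between the x axis of bar and the x axis of rest, either way round below 0.25 rad and linear speed of bar below 0.03 m/s and contact force between the fingers and bar below 0.2 N); the robot touches nothing.
It fails at once if the gripper or arm touches the microscope (over 2 N) (contact force between any of the fingers, the arm and scope above 2 N).
It fails at once if the base is dropped: its front falls faster than about 0.28 m/s (tilt rate beyond -1 rad/s) (velocity of joint scope below -1 rad/s).
It fails at once if a bystander is moved by more than 30 mm (distance of any of beaker, petri, amber_a, amber_b, jar, flask from where it was at the start of the episode above 0.03 m).
It also fails if it takes over 70 s, if anything falls off the work surface, if the arm or the gripper's body presses on something with over 40 N, if the wrist force passes 120 N, or if a joint passes its speed limit or range.

## Working session

There is one attempt and no reset: what is moved stays moved. The work goes in short steps, each a Python script; the robot and the scene stay as the last script left them, time stands still between calls to the robot, and variables do not carry over. Pictures are saved under pics/ and viewed, about 8 in all and at most 12, crops included, and the job is handed in when it is done.

```bash
mkdir -p pics
cat > h.py <<'E'
import numpy as np, cv2
from bench import bot, jaws, planner, viewer
from scipy.spatial.transform import Rotation as R
def cal(n):
    c=viewer.get_calibration(n); return np.array(c["camera_matrix"]),np.array(c["camera_from_world"])
def cloud(n,d):
    K,T=cal(n); v,u=np.mgrid[0:d.shape[0],0:d.shape[1]]
    P=np.stack([(u-K[0,2])/K[0,0]*d,(v-K[1,2])/K[1,1]*d,d],-1)
    return (P-T[:3,3])@T[:3,:3]
def ray(n,u,v,z):
    K,T=cal(n); d=T[:3,:3].T@np.array([(u-K[0,2])/K[0,0],(v-K[1,2])/K[1,1],1]); o=-T[:3,:3].T@T[:3,3]
    return o+d*(z-o[2])/d[2]
def down(yaw): # tool x down, jaw axis y at heading yaw
    y=np.array([np.cos(yaw),np.sin(yaw),0]); x=np.array([0,0,-1.]); return R.from_matrix(np.c_[x,y,np.cross(x,y)]).as_quat()
E
python3 - <<'E'
from h import *
for n in("top","scene"):
    p,d=viewer.read_camera(n); cv2.imwrite(f"pics/{n}0.png",cv2.resize(p[:,:,::-1],(800,600))); np.savez(f"{n}0.npz",p=p,d=d)
    K,T=cal(n); print(n,K[0,0],-T[:3,:3].T@T[:3,3],T[2,:3],(d==0).mean())
print(R.from_quat(bot.current_tcp_rot()).as_matrix())
E
```

```text
top 536.9873637272639 [ 0.22900144 -0.02232406  1.80150534] [ 0.17957486 -0.01998591 -0.98354127] 0.004060374149659864
scene 468.75514193187945 [1.17135343 0.37772405 1.19435453] [-0.4660788  -0.31822447 -0.8255324 ] 0.003835034013605442
[[-5.50011659e-04  3.98436373e-01 -9.17195810e-01]
 [ 1.65045741e-03 -9.17194338e-01 -3.98436723e-01]
 [-9.99998487e-01 -1.73293746e-03 -1.53134683e-04]]
```

View pics/top0.png

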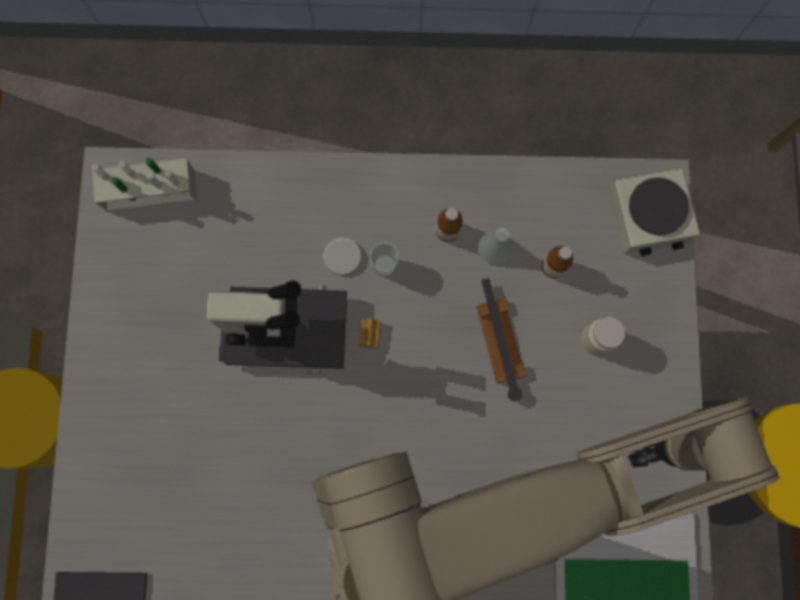

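View pics/scene0.png

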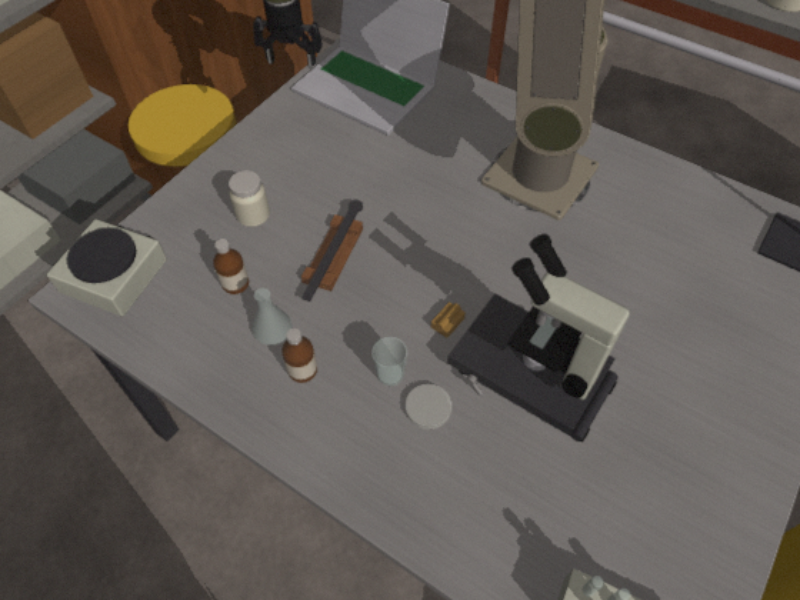

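Run:
```python
from h import *
D={n:np.load(f"{n}0.npz") for n in("top","scene")}
def rect(n,m,zz=None):
    P=cloud(n,D[n]["d"])[m]; r=cv2.minAreaRect(P[:,:2].astype(np.float32)); print(n,len(P),"rect",np.round(r[0],4),np.round(r[1],4),round(r[2],1),"z",np.round(np.percentile(P[:,2],[5,50,95]),4)); return P
for n in D:
    P=cloud(n,D[n]["d"]); p=D[n]["p"].astype(int); hsv=cv2.cvtColor(D[n]["p"],cv2.COLOR_RGB2HSV)
    x,y,z=np.moveaxis(P,-1,0); dark=p.max(-1)<80
    inb=(x>.25)&(x<.75)
    bar=inb&(z>.024)&(z<.045)&(hsv[...,1]<70)&(y<-.1)&(y>-.4)&(D[n]["d"]>0)&(p.max(-1)<95)
    k,l,s,c=cv2.connectedComponentsWithStats(bar.astype(np.uint8)); bar=l==1+np.argmax(s[1:,4])
    print("BAR"); B=rect(n,bar)[:,:2]
    c=B.mean(0); w,v=np.linalg.eigh(np.cov((B-c).T)); a=v[:,1]*np.sign(v[0,1]); t=(B-c)@a
    print(" axis deg",np.degrees(np.arctan2(a[1],a[0])),"ends",c+a*np.percentile(t,.5),c+a*np.percentile(t,99.5),np.ptp(t))
    org=(hsv[...,1]>110)&inb&(hsv[...,0]<28)&(z<.06)
    k,l,s,c=cv2.connectedComponentsWithStats(org.astype(np.uint8))
    for i in range(1,k):
        if s[i,4]>60: print("ORG",s[i],np.median(hsv[l==i],0)); rect(n,(l==i)&(z>.008))
    print("REST strips"); rect(n,org&(z>.015)&(z<.03)&(y<-.1)&(y>-.3))
    print("BASE top"); Q=rect(n,inb&(z>.046)&(z<.062)&(y>.04)&(y<.45))
    k=inb&(z>.046)&(z<.062)&(y>.04)&(y<.45)
    pix=np.argwhere(k)
    # front edge: min y per x bin
    for xb in np.arange(.40,.62,.02):
        s=Q[(abs(Q[:,0]-xb)<.005)]
        if len(s): print("  x%.2f ymin %.4f z%.3f"%(xb,s[:,1].min(),s[s[:,1].argmin(),2]),end="")
    print()
    print("things"); 
    T=inb&(z>.012)&(z<.2)&(y>-.5)&(y<.1)
    k,l,s,c=cv2.connectedComponentsWithStats(T.astype(np.uint8))
    for i in range(1,k):
        if s[i,4]>80: q=P[l==i]; print(" ",np.round(q.min(0),3),np.round(q.max(0),3))
```

```text
BAR
top 501 rect [ 0.4822 -0.2649] [0.2956 0.0321] 15.0 z [0.0257 0.0316 0.0381]
 axis deg 13.928536841217895 ends [ 0.34126604 -0.30260378] [ 0.62475875 -0.23229657] 0.2954903844522993
ORG [347 209  21  55 361] [ 13. 158.  72.]
top 188 rect [ 0.4868 -0.2919] [0.1887 0.0252] 14.1 z [0.0086 0.02   0.0294]
ORG [334 212  21  56 393] [ 13. 162.  98.]
top 208 rect [ 0.4757 -0.2489] [0.1875 0.024 ] 14.3 z [0.0086 0.0191 0.0298]
ORG [252 223  14  20 245] [ 19. 169.  90.]
top 245 rect [0.4932 0.038 ] [0.0428 0.0666] 86.6 z [0.0177 0.0258 0.0372]
ORG [   0  229   43   77 2128] [ 23. 220. 108.]Traceback (most recent call last):
  File "<stdin>", line 17, in <module>
  File "<stdin>", line 4, in rect
    return _quantile_unchecked(
        a, q, axis, out, overwrite_input, method, keepdims, weights)
    return _ureduce(a,
                    func=_quantile_ureduce_func,
    ...<5 lines>...
                    overwrite_input=overwrite_input,
                    method=method)
    r = func(a, **kwargs)
    result = _quantile(arr,
                       quantiles=q,
    ...<2 lines>...
                       out=out,
                       weights=wgt)
    slices_having_nans = np.isnan(arr[-1, ...])
                                  ~~~^^^^^^^^^
IndexError: index -1 is out of bounds for axis 0 with size 0
```

Run:
```python
from h import *
D={n:np.load(f"{n}0.npz") for n in("top","scene")}
def rect(n,m):
    P=cloud(n,D[n]["d"])[m]
    if len(P)<10: print("none"); return P
    r=cv2.minAreaRect(P[:,:2].astype(np.float32)); print(n,len(P),"rect",np.round(r[0],4),np.round(r[1],4),round(r[2],1),"z",np.round(np.percentile(P[:,2],[5,50,95]),4)); return P
for n in D:
    P=cloud(n,D[n]["d"]); p=D[n]["p"].astype(int); hsv=cv2.cvtColor(D[n]["p"],cv2.COLOR_RGB2HSV)
    x,y,z=np.moveaxis(P,-1,0)
    inb=(x>.25)&(x<.75)
    if n=="scene":
        bar=inb&(z>.02)&(z<.045)&(hsv[...,1]<90)&(y<-.1)&(y>-.4)&(p.max(-1)<95)
        k,l,s,c=cv2.connectedComponentsWithStats(bar.astype(np.uint8)); bar=l==1+np.argmax(s[1:,4]); print("BAR"); rect(n,bar)
    org=(hsv[...,1]>110)&inb&(hsv[...,0]<28)&(z<.06)&(y<.1)&(y>-.4)
    print("FULC"); f=org&(y>-.02)&(z>.01); rect(n,f)
    print(" ridge"); rect(n,f&(z>.029))
    print("REST"); rect(n,org&(z>.012)&(z<.034)&(y<-.1)&(y>-.35)&(x<.6))
    k=inb&(z>.045)&(z<.063)&(y>.04)&(y<.45)&(p.max(-1)<90)
    print("BASE top"); Q=rect(n,k)
    e=[]
    for xb in np.arange(.40,.60,.01):
        s=Q[(abs(Q[:,0]-xb)<.005)]
        if len(s): e.append((xb,s[:,1].min()))
    print(np.round(e,3).tolist())
    T=inb&(z>.012)&(z<.2)&(y>-.5)&(y<.1)
    k,l,s,c=cv2.connectedComponentsWithStats(T.astype(np.uint8))
    for i in range(1,k):
        if s[i,4]>80: q=P[l==i]; print(" ",np.round(q.min(0),3),np.round(q.max(0),3))
    # pixel crop enlarge of workspace
t=D["top"]["p"][150:290,130:400,::-1]; cv2.imwrite("pics/crop1.png",cv2.resize(t,(800,415),interpolation=cv2.INTER_CUBIC))
```

```text
FULC
top 245 rect [0.4932 0.038 ] [0.0428 0.0666] 86.6 z [0.0177 0.0258 0.0372]
 ridge
top 81 rect [0.4933 0.0392] [0.0339 0.0641] 77.3 z [0.0293 0.0326 0.0397]
REST
top 283 rect [ 0.4814 -0.2709] [0.1887 0.0693] 14.3 z [0.0131 0.0225 0.0307]
BASE top
top 2492 rect [0.4995 0.2302] [0.2702 0.2006] 89.1 z [0.0472 0.0535 0.06  ]
[[0.4, 0.148], [0.41, 0.099], [0.42, 0.099], [0.43, 0.096], [0.44, 0.096], [0.45, 0.096], [0.46, 0.097], [0.47, 0.097], [0.48, 0.097], [0.49, 0.098], [0.5, 0.095], [0.51, 0.095], [0.52, 0.096], [0.53, 0.095], [0.54, 0.096], [0.55, 0.096], [0.56, 0.096], [0.57, 0.096], [0.58, 0.097], [0.59, 0.094]]
  [ 0.72  -0.174  0.013] [ 0.75  -0.114  0.146]
  [ 0.668 -0.3    0.012] [ 0.744 -0.22   0.132]
  [0.641 0.065 0.012] [0.722 0.1   0.025]
  [ 0.627 -0.024  0.012] [0.694 0.038 0.097]
  [ 0.634 -0.428  0.015] [ 0.695 -0.37   0.149]
  [ 0.34  -0.327  0.012] [ 0.627 -0.215  0.044]
  [0.408 0.094 0.018] [0.588 0.1   0.068]
  [0.459 0.016 0.013] [0.527 0.063 0.043]
  [ 0.45  -0.5    0.012] [ 0.531 -0.46   0.122]
BAR
scene 549 rect [ 0.4838 -0.2683] [0.299  0.0329] 15.0 z [0
[... 305 characters left out ...]
.227 ] [0.2708 0.1842] 88.8 z [0.0495 0.0537 0.0577]
[[0.41, 0.096], [0.42, 0.094], [0.43, 0.094], [0.44, 0.094], [0.45, 0.093], [0.46, 0.095], [0.47, 0.092], [0.48, 0.094], [0.49, 0.092], [0.5, 0.092], [0.51, 0.093], [0.52, 0.092], [0.53, 0.091], [0.54, 0.093], [0.55, 0.091], [0.56, 0.092], [0.57, 0.091], [0.58, 0.091], [0.59, 0.092]]
  [ 0.454 -0.5    0.012] [ 0.534 -0.46   0.115]
  [ 0.339 -0.33   0.012] [ 0.63  -0.216  0.043]
  [ 0.641 -0.429  0.012] [ 0.7   -0.37   0.143]
  [ 0.674 -0.296  0.012] [ 0.75  -0.116  0.143]
  [0.413 0.091 0.025] [0.592 0.1   0.06 ]
  [0.462 0.012 0.012] [0.53  0.06  0.039]
  [ 0.629 -0.03   0.012] [0.697 0.038 0.096]
  [0.64  0.063 0.012] [0.724 0.1   0.023]
```

View pics/crop1.png

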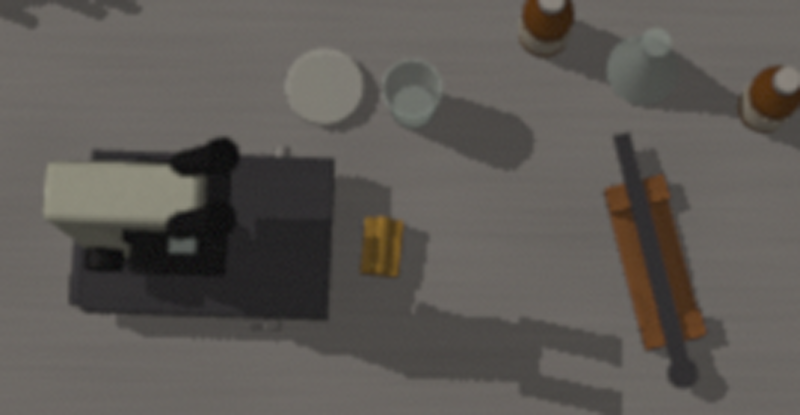

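```bash
cat >> h.py <<'E'
BETA=0.25; SG=1
def tcp(o,head,slope,beta=BETA,h=.004,sg=SG,s=0.):
    f=np.array([np.cos(head),np.sin(head),0]); z=np.array([0,0,1.])
    d=np.cos(slope)*f-np.sin(slope)*z; n=np.sin(slope)*f+np.cos(slope)*z
    a=-np.cos(beta)*n+np.sin(beta)*d; y=sg*np.cross(n,d)
    return np.array(o)+s*d+h*n+.011*a, R.from_matrix(np.c_[a,y,np.cross(a,y)]).as_quat()
BO=np.array([.4815,-.267,.028]); BH=np.radians(14.5)   # bar on rest, mid-plane origin
RO=np.array([.484,-.271,.028]); RH=np.radians(14.4)
FH=np.radians(89.); FU=np.array([.495,.038]); EDGE=.095
def place(slope,zr,ins,back=0.,up=0.): # mid-plane height zr at ridge, tip ins past the edge
    f=np.array([np.cos(FH),np.sin(FH)]); k=(EDGE+ins-FU[1])-.150*np.cos(slope)-back*np.cos(slope)
    p=FU+f*k; return np.array([p[0],p[1],zr-k*np.tan(slope)+up])
E
python3 - <<'E'
from h import *
for sg in(1,-1):
  for nm,(o,hd,sl) in dict(rest=(BO,BH,0),up=(BO+[0,0,.2],BH,0),mid=([.47,-.14,.25],np.radians(50),0.2),back=(place(.38,.0415,.028,.07,.1),FH,.38),ins=(place(.38,.0415,.028),FH,.38)).items():
    p,q=tcp(o,hd,sl,sg=sg); s=planner.solve_ik(p,q); print(sg,nm,np.round(o,3),np.round(p,3),None if s is None else np.round(s,2))
E
```

```text
1 rest [ 0.482 -0.267  0.028] [ 0.484 -0.266  0.021] None
1 up [ 0.482 -0.267  0.228] [ 0.484 -0.266  0.221] [-0.73 -0.15  1.82  0.21  1.34 -2.59]
1 mid [ 0.47 -0.14  0.25] [ 0.471 -0.139  0.243] None
1 back [ 0.493 -0.081  0.189] [ 0.493 -0.081  0.182] None
1 ins [ 0.494 -0.016  0.063] [ 0.494 -0.016  0.056] None
-1 rest [ 0.482 -0.267  0.028] [ 0.484 -0.266  0.021] [-0.73  0.09  1.98  0.26  0.95  0.45]
-1 up [ 0.482 -0.267  0.228] [ 0.484 -0.266  0.221] [-0.73 -0.15  1.82  0.21  1.34  0.55]
-1 mid [ 0.47 -0.14  0.25] [ 0.471 -0.139  0.243] [-0.43 -0.19  1.8   0.05  1.52  0.27]
-1 back [ 0.493 -0.081  0.189] [ 0.493 -0.081  0.182] [-0.17 -0.12  1.85 -0.13  1.39 -0.13]
-1 ins [ 0.494 -0.016  0.063] [ 0.494 -0.016  0.056] [-0.04  0.03  1.95 -0.14  1.16  0.03]
```

```bash
sed -i 's/SG=1/SG=-1/' h.py
python3 - <<'E'
from h import *
def go(o,hd,sl,rate=None):
    p,q=tcp(o,hd,sl)
    if rate: bot.move_straight(p,rate=rate,frame=q)
    else: bot.move_pose(p,q)
go(BO+[0,0,.2],BH,0)
go(BO+[0,0,.06],BH,0,.2)
go(BO,BH,0,.06); print("f",np.round(bot.current_force(),1))
jaws.move_gripper(0.0); print("w",bot.current_grip_width(),"f",np.round(bot.current_force(),1))
go(BO+[0,0,.18],BH,0,.12); print("f",np.round(bot.current_force(),1),np.round(bot.current_moment(),2),"w",bot.current_grip_width())
go([.47,-.14,.25],np.radians(50),.2)
o=place(.38,.0415,.028,.07,.1); go(o,FH,.38)
for n in("top","scene"):
    p,d=viewer.read_camera(n); np.savez(f"{n}1.npz",p=p,d=d); cv2.imwrite(f"pics/{n}1.png",cv2.resize(p[:,:,::-1],(800,600)))
    P=cloud(n,d); x,y,z=np.moveaxis(P,-1,0); hsv=cv2.cvtColor(p,cv2.COLOR_RGB2HSV)
    # bar tip part in air
    m=(abs(x-.495)<.03)&(y<.09)&(y>-.03)&(z>.05)&(z<.30); print(n,m.sum())
    Q=P[m]
    for yb in np.arange(-.03,.09,.01):
        s=Q[abs(Q[:,1]-yb)<.005]
        if len(s): print(round(yb,3),np.round(np.median(s,0),3))
    f=(hsv[...,1]>110)&(hsv[...,0]<28)&(abs(x-.495)<.06)&(abs(y-.038)<.05)&(z>.01)&(z<.05)
    if f.sum(): print("fulc",cv2.minAreaRect(P[f][:,:2].astype(np.float32)))
d=np.array([0,np.cos(.38),-np.sin(.38)]); print("exp tip",o+.15*d, "t",bot.current_time())
E
```

```text
f [-0.2 -0.   0.1]
w 0.21693707625042555 f [-2.  -0.8  3.6]
f [ 0.1  0.  -3.5] [-0.05  0.2   0.02] w 0.2119769646530831
top 117
-0.03 [ 0.488 -0.026  0.166]
-0.02 [ 0.491 -0.02   0.165]
-0.01 [ 0.491 -0.011  0.163]
0.0 [ 0.492 -0.     0.159]
0.01 [0.492 0.011 0.154]
0.02 [0.492 0.02  0.151]
0.03 [0.487 0.026 0.148]
fulc ((0.48085635900497437, 0.026758041232824326), (0.017599545419216156, 0.040796175599098206), 84.62020874023438)
scene 250
-0.03 [ 0.498 -0.026  0.169]
-0.02 [ 0.496 -0.019  0.167]
-0.01 [ 0.498 -0.01   0.162]
0.0 [0.499 0.    0.159]
0.01 [0.497 0.009 0.155]
0.02 [0.496 0.019 0.15 ]
0.03 [0.497 0.03  0.146]
0.04 [0.495 0.04  0.141]
0.05 [0.499 0.05  0.138]
0.06 [0.496 0.056 0.136]
fulc ((0.4961498975753784, 0.03657030314207077), (0.043481409549713135, 0.06679420173168182), 85.48955535888672)
exp tip [0.49291782 0.05801165 0.13351435] t 6.9417
```

View pics/scene1.png

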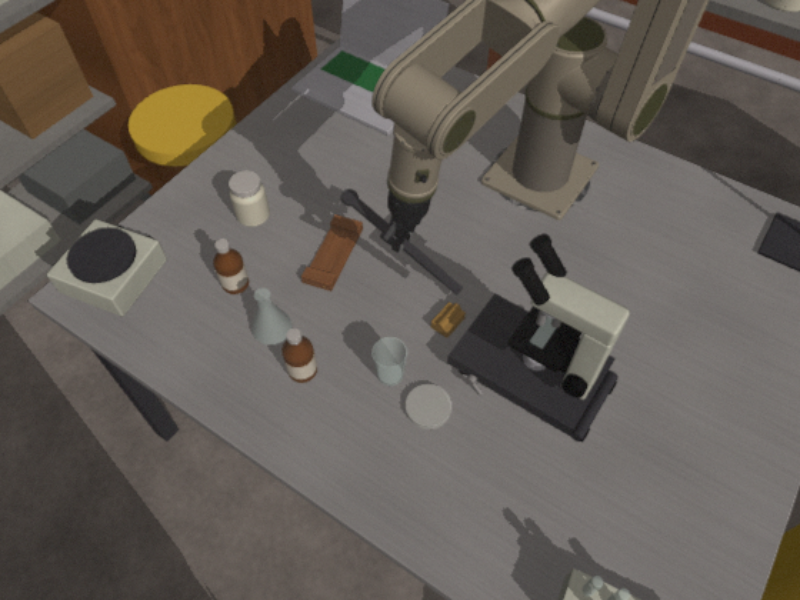

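Run:
```python
from h import *
def go(o,hd,sl,rate):
    p,q=tcp(o,hd,sl); bot.move_straight(p,rate=rate,frame=q); print(np.round(bot.current_force(),1),np.round(bot.current_moment(),2))
for b,u in((.07,.02),(.07,0.0005),(.05,.0005),(.035,.0005),(.02,.0005),(.01,.0005),(0,.0005)):
    go(place(.38,.0415,.028,b,u),FH,.38,.05)
for n in("top","scene"):
    p,d=viewer.read_camera(n); np.savez(f"{n}2.npz",p=p,d=d)
    P=cloud(n,d); x,y,z=np.moveaxis(P,-1,0)
    m=(abs(x-.495)<.012)&(y<.095)&(y>.0)&(z>.012)&(z<.09); Q=P[m]
    print(n,[np.round(np.median(s,0),3).tolist() for yb in np.arange(.0,.1,.01) if len(s:=Q[abs(Q[:,1]-yb)<.005])])
s=np.load("scene2.npz")["p"][170:300,260:440,::-1]; cv2.imwrite("pics/c2.png",cv2.resize(s,(800,578),interpolation=cv2.INTER_CUBIC))
```

```text
[ 0.6  0.3 -3. ] [0.16 0.04 0.01]
[ 0.3 -0.  -4.5] [ 0.17 -0.04 -0.02]
[ 0.8  0.3 -3.2] [ 0.12  0.02 -0.01]
[ 0.8 -0.2 -3.7] [ 0.15  0.02 -0.02]
[-0.2 -0.9 -4.1] [ 0.22 -0.02 -0.04]
[-0.6  1.3 -4.7] [ 0.22 -0.01 -0.03]
[ 0.5  0.8 -2.7] [ 0.14 -0.01  0.04]
top [[0.485, 0.041, 0.034], [0.488, 0.05, 0.039], [0.493, 0.059, 0.037], [0.494, 0.069, 0.033], [0.493, 0.08, 0.031], [0.495, 0.09, 0.025]]
scene [[0.494, 0.002, 0.058], [0.496, 0.011, 0.055], [0.5, 0.02, 0.05], [0.5, 0.03, 0.048], [0.499, 0.039, 0.042], [0.498, 0.049, 0.038], [0.497, 0.06, 0.035], [0.498, 0.069, 0.031], [0.497, 0.079, 0.027], [0.497, 0.093, 0.053]]
```

View pics/c2.png

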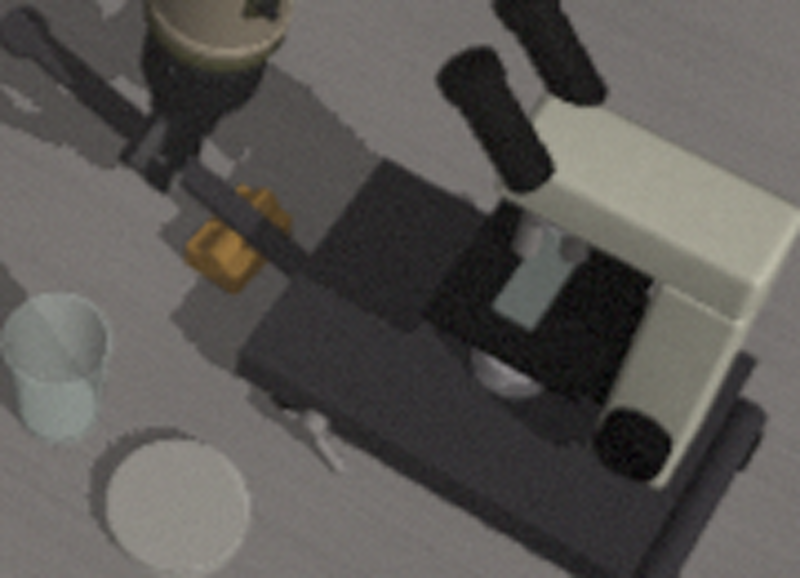

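Run:
```python
from h import *
def go(o,hd,sl,rate):
    p,q=tcp(o,hd,sl); bot.move_straight(p,rate=rate,frame=q); print(np.round(bot.current_force(),1),np.round(bot.current_moment(),2))
go(place(.34,.0410,.028),FH,.34,.03)
go(place(.31,.0400,.028),FH,.31,.03)
jaws.move_gripper(0.7); bot.sleep(.5)
p,q=tcp(place(.31,.04,.028),FH,.31)
bot.move_straight(p+[0,-.01,.12],rate=.1); print(np.round(bot.current_force(),1))
for n in("top","scene"):
    p,d=viewer.read_camera(n); np.savez(f"{n}3.npz",p=p,d=d)
    P=cloud(n,d); x,y,z=np.moveaxis(P,-1,0)
    m=(abs(x-.495)<.03)&(y<.095)&(y>-.2)&(z>.025)&(z<.14)&(p.max(-1)<95); Q=P[m]
    print(n,[np.round(np.median(s,0),3).tolist()+[len(s)] for yb in np.arange(-.18,.1,.02) if len(s:=Q[abs(Q[:,1]-yb)<.005])])
s=np.load("scene3.npz")["p"][110:300,200:460,::-1]; cv2.imwrite("pics/c3.png",cv2.resize(s,(800,585),interpolation=cv2.INTER_CUBIC))
```

```text
[ 0.4 -0.8 -4.2] [ 0.12 -0.   -0.03]
[-0.  -1.  -3.2] [0.08 0.07 0.02]
[-0.8  0.4  0.5]
top [[0.489, -0.157, 0.095, 10], [0.49, -0.139, 0.094, 32], [0.49, -0.12, 0.089, 18], [0.489, -0.101, 0.083, 19], [0.49, -0.082, 0.081, 8], [0.49, -0.043, 0.068, 4], [0.489, -0.001, 0.054, 10], [0.494, 0.019, 0.047, 22], [0.49, 0.039, 0.039, 26], [0.493, 0.059, 0.035, 21]]
scene [[0.493, -0.158, 0.098, 17], [0.494, -0.141, 0.094, 37], [0.494, -0.12, 0.087, 27], [0.495, -0.1, 0.083, 22], [0.494, -0.08, 0.076, 28], [0.496, -0.06, 0.07, 22], [0.494, -0.039, 0.064, 28], [0.496, -0.02, 0.058, 25], [0.498, 0.001, 0.051, 29], [0.5, 0.019, 0.045, 29], [0.493, 0.041, 0.04, 33], [0.499, 0.06, 0.034, 27], [0.496, 0.08, 0.03, 23]]
```

View pics/c3.png

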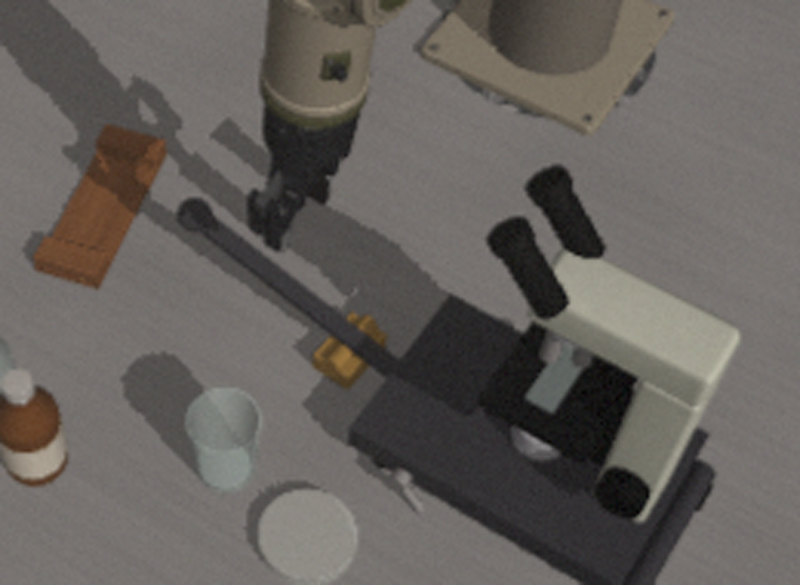

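```bash
cat >> h.py <<'E'
def pad(s,dz=0.):
    L=.1905; f=np.array([np.cos(FH),np.sin(FH)]); k=-L*np.cos(s)+.004*np.sin(s)
    p=np.array([.495,.038])+f*k; return np.array([p[0],p[1],.0385+L*np.sin(s)+.004*np.cos(s)+.008+dz])
QP=tcp([0,0,0],FH,0,beta=0)[1]
E
python3 - <<'E'
from h import *
print(pad(.3))
cur=bot.current_position(); bot.move_straight([.49,-.10,.2],rate=.15)
jaws.move_gripper(0.0)
bot.move_pose(pad(.3,.06),QP); bot.move_straight(pad(.3,.006),rate=.08); print(np.round(bot.current_force(),1))
def tilt(n="scene"):
    p,d=viewer.read_camera(n); P=cloud(n,d); x,y,z=np.moveaxis(P,-1,0)
    m=(x>.43)&(x<.58)&(y>.10)&(y<.17)&(z>.045)&(z<.09)&(p.max(-1)<90); q=P[m]; return np.round([np.median(q[q[:,1]<.115][:,2]),np.median(q[:,2])],4)
print("base z",tilt())
for s in(.3,.26,.22,.18,.14,.11,.08,.05):
    bot.move_straight(pad(s),rate=.03); f=bot.current_force(); print(s,np.round(bot.current_position(),4),np.round(f,1),tilt())
    if f[2]>45: break
E
```

```text
[ 0.49184444 -0.14278198  0.10661795]
[-0.3  0.6 -0.3]
base z [0.0537 0.0538]
0.3 [ 0.4917 -0.1427  0.1065] [ 0.4  0.3 -0.2] [0.054  0.0539]
0.26 [ 0.4921 -0.1452  0.0996] [0.3 0.7 2.6] [0.0553 0.0552]
0.22 [ 0.4919 -0.1473  0.0919] [-0.4 -0.8  3.6] [0.0571 0.0569]
0.18 [ 0.492  -0.149   0.0846] [-1.3 -0.6  5.2] [0.059  0.0586]
0.14 [ 0.4919 -0.1505  0.0771] [-0.3 -0.7  6. ] [0.0612 0.0604]
0.11 [ 0.4919 -0.1514  0.0715] [-0.7 -1.3  5.5] [0.0628 0.0619]
0.08 [ 0.4919 -0.1521  0.0658] [-0.8 -2.   5.7] [0.0645 0.0635]
0.05 [ 0.4919 -0.1526  0.0603] [-1.9 -0.4  8.3] [0.0664 0.0651]
```

Run:
```python
from h import *
def tilt(n="scene",save=None):
    p,d=viewer.read_camera(n); P=cloud(n,d); x,y,z=np.moveaxis(P,-1,0)
    if save: np.savez(save,p=p,d=d); cv2.imwrite("pics/c4.png",cv2.resize(p[110:320,200:470,::-1],(800,622),interpolation=cv2.INTER_CUBIC)[:600])
    m=(x>.43)&(x<.58)&(y>.10)&(y<.17)&(z>.045)&(z<.09)&(p.max(-1)<90); q=P[m]; return np.round([np.median(q[q[:,1]<.115][:,2]),np.median(q[:,2])],4)
for s in(.03,.01,-.01,-.03):
    bot.move_straight(pad(s),rate=.02); f=bot.current_force(); print(s,np.round(f,1),tilt())
bot.sleep(.4); tilt(save="scene4.npz"); print(bot.current_time())
```

```text
0.03 [-3.3 -0.5 12.1] [0.0672 0.0657]
0.01 [-2.4 -0.2 12.4] [0.0686 0.0671]
-0.01 [-1.8 -1.1 13.4] [0.0702 0.0686]
-0.03 [-0.3  0.  14.3] [0.072  0.0702]
22.2667
```

View pics/c4.png

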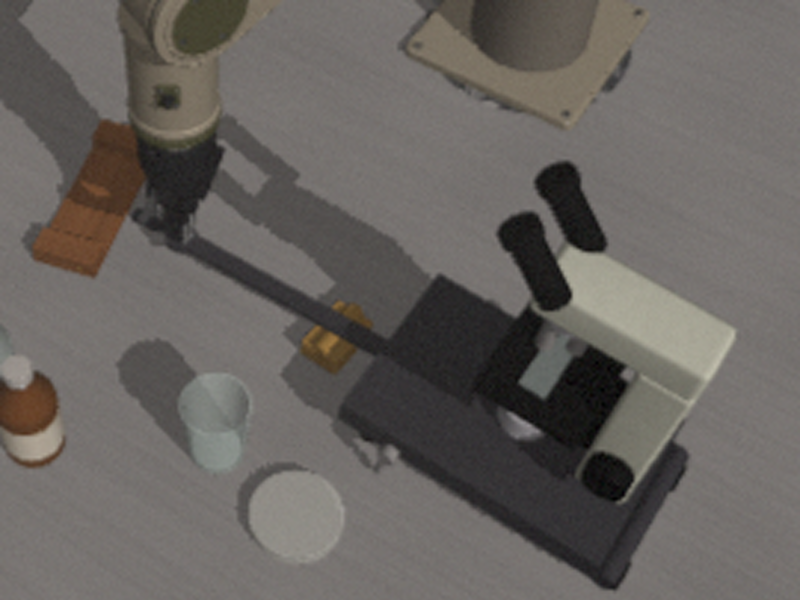

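The leg at (375,452) has now swung forward, where before it trailed back, and the front edge is about 18 mm up. Now I let it down slowly.

Run:
```python
from h import *
def tilt(n="scene"):
    p,d=viewer.read_camera(n); P=cloud(n,d); x,y,z=np.moveaxis(P,-1,0); np.savez("scene5.npz",p=p,d=d)
    m=(x>.43)&(x<.58)&(y>.10)&(y<.17)&(z>.045)&(z<.09)&(p.max(-1)<90); q=P[m]; return np.round([np.median(q[q[:,1]<.115][:,2]),np.median(q[:,2])],4)
for s in(0,.03,.05,.07,.09,.12):
    bot.move_straight(pad(s),rate=.015); print(s,np.round(bot.current_force(),1),tilt())
bot.move_straight(pad(.12,.13),rate=.12); jaws.move_gripper(.7)
bot.move_straight([.49,-.17,.22],rate=.2)
print(tilt())
for n in("top","scene"):
    p,d=viewer.read_camera(n); np.savez(f"{n}6.npz",p=p,d=d)
    P=cloud(n,d); x,y,z=np.moveaxis(P,-1,0)
    m=(abs(x-.495)<.03)&(y<.09)&(y>-.2)&(z>.025)&(z<.12)&(p.max(-1)<95); Q=P[m]
    print(n,Q[:,1].min(),[np.round(np.median(s,0),3).tolist()+[len(s)] for yb in np.arange(-.18,.1,.02) if len(s:=Q[abs(Q[:,1]-yb)<.005])])
s=np.load("scene6.npz")["p"][110:320,200:470,::-1]; cv2.imwrite("pics/c6.png",cv2.resize(s,(770,599),interpolation=cv2.INTER_CUBIC)); print(bot.current_time())
```

```text
0 [ 0.6 -1.6 11.7] [0.0695 0.068 ]
0.03 [-0.8 -0.8 11.2] [0.067  0.0656]
0.05 [ 1.1 -1.9  7.2] [0.0661 0.0645]
0.07 [ 1.9 -1.5  6.5] [0.0651 0.0637]
0.09 [ 1.7 -0.5  2.5] [0.0644 0.0632]
0.12 [-0.2 -0.6  0.3] [0.0644 0.0632]
[0.064  0.0629]
top -0.1679134923711237 [[0.49, -0.16, 0.058, 26], [0.491, -0.141, 0.058, 28], [0.492, -0.119, 0.053, 18], [0.497, -0.076, 0.053, 4], [0.491, -0.06, 0.052, 18], [0.491, -0.04, 0.05, 18], [0.493, -0.02, 0.047, 21], [0.493, -0.001, 0.044, 21], [0.493, 0.019, 0.042, 26], [0.49, 0.039, 0.038, 27], [0.493, 0.059, 0.04, 23], [0.495, 0.079, 0.036, 18]]
scene -0.1701001041663451 [[0.494, -0.159, 0.06, 34], [0.497, -0.141, 0.059, 24], [0.496, -0.119, 0.056, 24], [0.496, -0.102, 0.054, 23], [0.494, -0.082, 0.052, 27], [0.497, -0.06, 0.05, 21], [0.496, -0.039, 0.048, 21], [0.498, -0.02, 0.048, 25], [0.496, -0.0, 0.045, 24], [0.499, 0.021, 0.042, 27], [0.494, 0.042, 0.039, 33], [0.497, 0.059, 0.039, 25], [0.498, 0.08, 0.038, 28]]
27.625
```

View pics/c6.png

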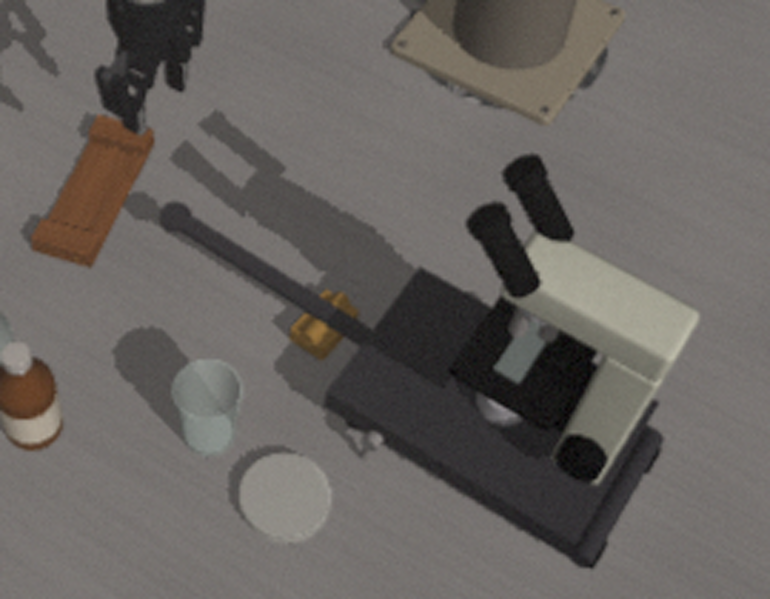

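Run:
```python
from h import *
O=np.array([.4945,-.0235,.0446]); S=.1
def go(o,hd,sl,rate=None):
    p,q=tcp(o,hd,sl,beta=0)
    if rate: bot.move_straight(p,rate=rate,frame=q)
    else: bot.move_pose(p,q)
    print(np.round(bot.current_force(),1),np.round(bot.current_moment(),2))
go(O+[0,0,.12],FH,S); go(O,FH,S,.08)
jaws.move_gripper(0.0); print("w",bot.current_grip_width())
f=np.array([np.cos(FH),np.sin(FH),0])
def ext(s,b,dz): # bar through ridge line, drawn back by b
    k=.0615*np.cos(s)/np.cos(S)+b*np.cos(s)
    return np.array([.495,.038,0])-f*k+[0,0,.0385+dz+k*np.tan(s)]
go(ext(.17,0,.0025),FH,.17,.02)
for b in(.03,.08): go(ext(.17,b,.0025),FH,.17,.06)
go(ext(.17,.08,.15),FH,.17,.15)
p,d=viewer.read_camera("scene"); P=cloud("scene",d); x,y,z=np.moveaxis(P,-1,0)
m=(x>.43)&(x<.58)&(y>.10)&(y<.17)&(z>.045)&(z<.09)&(p.max(-1)<90); q=P[m]; print("base",np.median(q[q[:,1]<.115][:,2]))
go([.47,-.14,.25],np.radians(50),.1)
go(RO+[0,0,.12],RH,0)
go(RO+[0,0,.02],RH,0,.1)
go(RO+[0,0,.001],RH,0,.03)
print(bot.current_time(),bot.current_grip_width())
```

```text
[ 0.7 -0.1 -0.9] [ 0.06 -0.   -0.  ]
[ 0.2  0.  -0.1] [ 0.01 -0.01  0.02]
w 0.21908951094741846
[-0.3 -0.  -3.9] [ 0.16  0.01 -0.01]
[-0.8 -0.3 -3.2] [ 0.22 -0.01 -0.  ]
[-0.1 -0.6 -4.1] [0.21 0.   0.02]
[-0.1 -0.1 -3.5] [ 0.22 -0.04 -0.01]
base 0.06398267621428143
[ 0.1  0.3 -4.4] [ 0.05 -0.07  0.05]
[-1.1  0.5 -3.1] [ 0.04 -0.06 -0.04]
[-0.3  0.  -3.2] [-0.05 -0.06 -0.04]
[-5.2  3.6  5.6] [0.49 0.89 0.  ]
36.925 0.215920736035625
```

Run:
```python
from h import *
jaws.move_gripper(0.7); bot.sleep(.3)
p=bot.current_position(); bot.move_straight(p+[0,0,.2],rate=.15); bot.move_straight(p+[-.12,-.12,.25],rate=.2); bot.sleep(.3)
print(np.round(bot.current_force(),1))
for n in("top","scene"):
    p,d=viewer.read_camera(n); P=cloud(n,d); x,y,z=np.moveaxis(P,-1,0); hsv=cv2.cvtColor(p,cv2.COLOR_RGB2HSV); inb=(x>.25)&(x<.75)
    bar=inb&(z>.02)&(z<.06)&(hsv[...,1]<90)&(y<-.1)&(y>-.4)&(p.max(-1)<95)
    k,l,s,c=cv2.connectedComponentsWithStats(bar.astype(np.uint8)); Q=P[l==1+np.argmax(s[1:,4])]
    print(n,cv2.minAreaRect(Q[:,:2].astype(np.float32)),np.percentile(Q[:,2],[5,50,95]))
    m=(x>.43)&(x<.58)&(y>.10)&(y<.17)&(z>.045)&(z<.09)&(p.max(-1)<90); q=P[m]; print("base",np.median(q[q[:,1]<.115][:,2]))
    if n=="scene": cv2.imwrite("pics/c7.png",cv2.resize(p[90:320,130:470,::-1],(800,541),interpolation=cv2.INTER_CUBIC))
```

```text
[ 0.3  1.2 -0.1]
top ((0.4872141480445862, -0.27169105410575867), (0.2901516854763031, 0.03362993523478508), 12.9718656539917) [0.02371846 0.03086607 0.03892747]
base 0.06400621696692961
scene ((0.4884392023086548, -0.27072131633758545), (0.29792627692222595, 0.03349369764328003), 14.817598342895508) [0.02558676 0.0311913  0.03562393]
base 0.0639524207071652
```

View pics/c7.png

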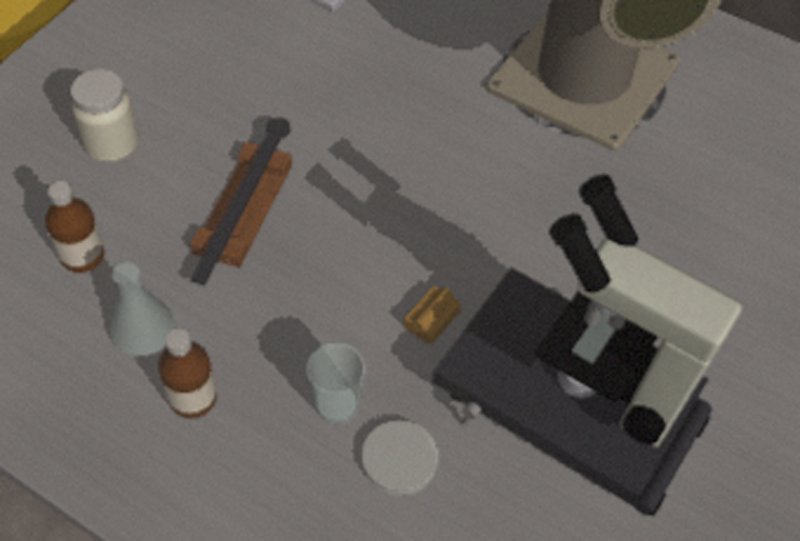

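The bar (280,128 to 200,278) lies flat across both strips. The base stands on its legs (465,408), and everything else is where it was.

```bash
python3 -c "
from h import *
bot.sign_off(); print(bot.current_time())"
```

```text
the job is handed in; nothing more can be done
the job is handed in; nothing more can be done
```

The microscope's front now stands on its snapped-forward prop legs, the pry bar is back on its rest, and I handed the job in at roughly 40 s of the 70 s allowed (last clock reading 36.9 s, just before letting go of the bar). `sign_off` gives no verdict, so what follows is my own camera and force readings.

- **Placing the bar:** I laid it over the fulcrum block with its tip about 28 mm under the front edge and let go. It stayed put at a slope of about 0.30 rad.
- **Lifting:** I pressed the tail pad down with the closed fingers, at up to about 14 N, until the front edge was about 18 mm up. The near leg could be seen swung forward. The far leg was hidden from the camera.
- **Letting down:** I lowered the base slowly onto the legs. The force fell to zero, and the front edge then stayed about 10 to 11 mm up, a tilt of about 0.037 to 0.04 rad, against the nominal 12 mm.
- **Bar on the rest:** The last look showed its middle about 3 mm from the rest's middle, within about 1.5° of its direction and with its top at 31 mm. The gripper was clear of everything.
- **Bystanders:** They look unmoved in the last picture; I did not measure them again.

The only disagreement was 2 to 5 mm between the two cameras, well within the tolerances. No check failed.

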